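Seat the splined drive sprocket on a conveyor gearmotor and hold it down for the circlip

TASK

Take the dark splined sprocket from the blue tray and fit it, hub up, on the upright output shaft of the gearmotor: turn it until the splines mesh, slide it down and press it fully home against the wave spring, so that the circlip groove is clear above the hub. Do not let go: finish while still holding the sprocket pressed fully down, steady, because a colleague is about to fit the circlip. Leave the bright keyed sprocket and everything else on the bench where it is.

Things in the scene. Friction and masses are not known exactly. Their poses are not given: they have to be found in the camera images.
- sprocket: The one to fit: dark steel, about 0.45 kg, lying hub up in the tray. Toothed disc 78 mm across and 7 mm thick, on it a nearly round hub of 46 mm diameter; 40 mm high in all. Through bore of 24 mm with six grooves, 8.4 mm wide, out to 32 mm, at 0, 60, 120 ... degrees from x about z. Origin: centre of the underside; z up along the bore. Grip across the hub, just above the disc.
- sprocket_top (a point): Centre of the top face of the sprocket's hub, 40 mm above sprocket; same axes.
- shaft_end (a point): Centre of the tip of the gearmotor's upright output shaft, 154 mm above the bench; z up. Below it: a chamfer 6 mm long, widening from 12 to 20 mm diameter, then a plain round nose of 20 mm down to the splines, which begin 26 mm below the tip. The dark circlip groove lies 15 to 17 mm below the tip. The gearbox locks the shaft: it does not turn by hand.
- spline_top (a point): On the shaft's axis at the upper ends of its six splines; z up, splines at 0, 60, 120 ... degrees from x about z. They are 6 mm wide, 30 mm across their outsides, 22 mm at their roots. With its grooves not over them the sprocket's underside stops here; meshed (about 4 degrees of play either way) it slides down 27 mm to the brass washer, and 33 mm when pressed fully home.
- spring (a joint): How far the brass washer on the wave spring at the foot of the splines is pressed down (m): 0 free (its top 53 mm below the shaft's tip), 0.006 with the spring flat and the sprocket fully home. About 6 N, the sprocket's own weight included, start it moving and 14 N press it flat; it springs back when let go.
- gearmotor: Fixed to the bench: grey gearbox 110 x 110 x 80 mm on a dark steel plate 170 x 150 mm, its output shaft upright at its middle; a blue motor of about 80 mm diameter lies along its +y out to 213 mm from the shaft, its axis 46 mm up, with a black terminal box on it up to 112 mm high, 85 to 151 mm from the shaft. Origin: on the bench under the shaft's axis; z up.
- tray: Shallow blue kitting tray, 200 x 300 mm, floor 3 mm thick, walls 16 mm high, fixed. Origin: centre of its underside; long side along its y. The sprocket and the keyed sprocket lie in it side by side along y, in either order.
- keyed_sprocket: A bright steel sprocket of the same 78 mm diameter, 30 mm high, with a plain round bore and a single keyway: not the one wanted, leave it. Origin: centre of its underside.
- circlip: The circlip, a dark open ring of 29 mm diameter, 2 mm thick, lying in the tray; leave it. Origin: centre of its underside.
- circlip_pliers: Pliers with red handles, 200 mm long, lying on the bench; leave them. Origin: under their middle.
- mallet: Soft-faced mallet with a yellow and a black face, 260 mm long, 40 mm high, lying on the bench; leave it. Origin: under the middle of its length.
- grease_jar: White jar with a red cap, 68 mm diameter, 75 mm high; leave it. Origin: centre of its underside.
- scanner: Hand-held bar code scanner, grey head and black handle, 180 mm long, 47 mm high, lying on the bench; leave it. Origin: under its middle.
- hex_key: Dark L-shaped hex key, 115 mm long, lying on the bench; leave it. Origin: under its long arm.

How it is judged:
On the way:
1. the sprocket is threaded on the shaft and its splines have meshed: its underside is at least 34 mm below the shaft's tip, on the shaft's axis and level (z of sprocket in the frame of shaft_end below -0.034 m and horizontal distance between sprocket and shaft_end below 0.003 m and angle between sprocket's own z axis and vertical below 0.1 rad), for 0.1 s.
At the end, for the whole second after the job is handed in: Splines meshed, hub up, within 3 mm of the shaft's axis and 0.06 rad of upright, spring compressed by at least 4.5 of its 6 mm and the underside at least 57 mm below the shaft's tip (circlip groove clear of the hub), steady, the fingers still holding it there with over 3 N (value of joint spring above 0.0045 m and z of sprocket in the frame of shaft_end below -0.057 m and horizontal distance between each of sprocket, sprocket_top and shaft_end below 0.003 m and angle between sprocket's own z axis and vertical below 0.06 rad and contact force between sprocket and the fingers above 3 N and linear speed of sprocket below 0.01 m/s); the arm keeps its last pose, push and grip.
It fails at once if the keyed sprocket is moved by more than 30 mm (distance of keyed_sprocket from where it was at the start of the episode above 0.03 m).
It fails at once if the circlip is moved by more than 30 mm (distance of circlip from where it was at the start of the episode above 0.03 m).
It fails at once if another thing on the bench is moved by more than 30 mm (distance of any of circlip_pliers, mallet, grease_jar, scanner, hex_key from where it was at the start of the episode above 0.03 m).
It also fails if it takes over 45 s, if anything falls off the work surface, if the arm or the gripper's body presses on something with over 40 N, if the wrist force passes 120 N, or if a joint passes its speed limit or range.

ROBOT

A 6-joint arm with a two-finger parallel gripper is mounted at the origin on the work surface. World frame = base frame: x ahead of the robot, y to its left, z up, the work surface at z = 0. Lengths are in m, angles in rad, forces in N, time in s.
With the tool pointing down it reaches from about 0.25 to 0.775 m from the base axis. Payload 4 kg.
Tool frame: the origin (TCP) lies at the very end of the fingers, on their centre line; the grasp point (between the pads) lies 19 mm behind it; z points along the fingers, y is the direction in which the jaws open and shut (so a half turn about z gives the same grasp; the last joint's range is limited). The gripper opens to 94 mm and grips with 3 to 60 N. Pads are 16 mm wide; open, the fingers measure 119 mm over their backs; the gripper's body (75 mm by 177 mm) begins 78 mm behind the grasp point.
Start: joints at [1.233, 0.087, 1.371, -0, 1.684, -0.103], TCP at [0.128, 0.535, 0.206] pointing down, gripper open.
Joint ranges: [-3.1, 3.1], [-0.76, 2.03], [0.27, 2.55], [-1.08, 4.22], [0.17, 2.65], [-2.57, 2.57]. Speed limits (rad/s): [2.79, 2.79, 3.14, 3.14, 3.14, 3.14].

INTERFACE

Orientations are given as [roll, pitch, yaw] about the fixed x, y, z axes, in that order (R = Rz(yaw) Ry(pitch) Rx(roll)).
In Python, from bench import robot, snapshot, models gives the robot as it stands.
- The arm moves only by the tool arm_command, never from a script. Its argument "commands" is text: rows parted by semicolons, each of 7 numbers parted by spaces: the shift along the tool's x, y, z in mm, then the turn, a rotation vector about the tool's x, y, z in degrees, then the opening, from 0 (shut) to 1 (fully open). In form: tx ty tz rx ry rz hand; .... A call has 1 to 12 rows; each row shifts and turns the pose as measured when the row begins, along the tool's axes as they then stand; what a row does not reach is not made up. A row lasts 1/8 s, in which the tool goes at most 62.5 mm and 10.7 degrees, less where a joint would pass 70% of its speed; a pose out of reach is approached as far as the arm can. A call is refused whole if a number of a shift passes 62.5 or a number of a turn 10.7, either way. A call with a gripper value outside its range is refused whole. The fingers move at their own pace and stop on an object; the grip force is fixed at half the most. Time passes only in rows, so rows that do not move let the fingers close. It gives the time, the measured TCP pose, the force and the opening at its end, in the units of the state.
- robot.get_obs(): the state, without advancing time (a new reading comes with each control period).
- snapshot(name): name is "scene" or "top" or "wrist"; returns a dict with "img" (384x512x3 uint8, blue, green, red), "camera_matrix" (3x3 intrinsics, pixels), "origin" and "rotation" of the camera in the world. Camera axes: x right, y down, z forward; pixel columns grow to the right and rows downward; lengths in m; the calibration is good to about 2 mm. A picture is of the moment at which its call begins. There is no depth.
- robot.close_job(): hands the job in, once; it reports no verdict.
Trained networks look in a picture, given as the dict that the camera call returned (one of the last four; its "shot" number tells which), for a name from the list of things; names that differ only in an ending like _2 or _b are one class to them, and where a whole thing is asked for, a point or a joint stands for the part that bears it (a point fixed in the world has none). Each returns a list of dicts, best first, with "conf" (0 to 1); they miss things now and then, are a little off and sometimes report something else, mostly with a low value. They report only what shows in the picture. A call takes as long as a camera call.
- models.spot_in(query, picture): "bbox" ([left, top, width, height] as shares, 0 to 1, of the picture: columns of its width, rows of its height, round what is visible of it).
- models.tip_of(query, picture): "centre" ([column, row] as shares, 0 to 1, of the picture: columns of its width, rows of its height: a listed point, or the origin of a listed thing).
The state is a dict: "time": time; "joint_positions": joint angles; "qvel": joint speeds; "joint_torque": joint torques, N m; "tool_pos": TCP position; "ee_rot": TCP orientation; "wrist_force": force on the tool from outside, world axes, zero at the start; "wrist_torque": the same for the moment, N m; "width": finger opening in m.
Only numpy, scipy, OpenCV 4.12 (cv2) and the standard library are available. Lean on these libraries where they do the work, as an engineer would, in place of code of your own. Each camera call takes 0.05 s, during which the arm holds its last target. There are 200 camera calls.

## Working session

There is one attempt and no reset: what is moved stays moved. The work goes in short steps, Python scripts to look and compute and a tool call to move; the robot and the scene stay as the last step left them, time stands still between calls to the robot, and variables do not carry over. Pictures are saved under pics/ and viewed, about 8 in all and at most 12, crops included, and the job is handed in when it is done.

Besides the shell and the picture viewer there is one more tool, called after "Call:" by a JSON object that holds its "method" and its "body", one argument or row to a line. arm_command: Moves the arm, as the interface text tells. Its arguments: {"type":"object","properties":{"commands":{"type":"string"}},"required":["commands"]}

```bash
mkdir -p pics; cat > h.py <<'E'
import numpy as np,cv2
from bench import robot,snapshot,models
def ray(s,c):
    h,w=s["img"].shape[:2]
    K=np.array(s["camera_matrix"]);d=np.array(s["rotation"])@np.linalg.inv(K)@[c[0]*w,c[1]*h,1]
    return np.array(s["origin"]),d
def atz(s,c,z):
    o,d=ray(s,c);return o+d*(z-o[2])/d[2]
def proj(s,p):
    q=np.array(s["camera_matrix"])@np.array(s["rotation"]).T@(np.array(p)-s["origin"]);return q[:2]/q[2]
E
python3 - <<'E'
from h import *
S={n:snapshot(n) for n in("scene","top")}
for n in S:
    s=S[n];print(n,np.round(s["origin"],3),s["shot"])
    for q,z in(("sprocket",.003),("sprocket_top",.043),("shaft_end",.154),("spline_top",.128),("keyed_sprocket",.003),("gearmotor",0),("circlip",.003),("tray",0),("grease_jar",0),("mallet",0),("scanner",0)):
        for r in models.tip_of(q,s)[:2]: print(q,round(r["conf"],2),np.round(r["centre"],3),np.round(atz(s,r["centre"],z),3))
cv2.imwrite("pics/a.png",np.hstack([S["scene"]["img"],S["top"]["img"]])[:, :])
im=cv2.imread("pics/a.png");cv2.imwrite("pics/a.png",cv2.resize(np.vstack([S["scene"]["img"],S["top"]["img"]]),(400*1,600)))
cv2.imwrite("pics/top.png",cv2.resize(S["top"]["img"],(800,600)))
print(robot.get_obs())
E
```

```text
scene [1.28  0.591 0.961] 1Traceback (most recent call last):
  File "<stdin>", line 6, in <module>
  File "h.py", line 8, in atz
    o,d=ray(s,c);return o+d*(z-o[2])/d[2]
                                     ~^^^
IndexError: invalid index to scalar variable.
```

```bash
cat > h.py <<'E'
import numpy as np,cv2
from scipy.spatial.transform import Rotation as Rn
from bench import robot,snapshot,models
def rot(s):
    r=np.array(s["rotation"],float)
    return r if r.shape==(3,3) else Rn.from_euler("xyz",r).as_matrix() if r.size==3 else Rn.from_quat(r).as_matrix()
def ray(s,c):
    h,w=s["img"].shape[:2]
    K=np.array(s["camera_matrix"]);d=rot(s)@np.linalg.inv(K)@[c[0]*w,c[1]*h,1]
    return np.array(s["origin"]),d
def atz(s,c,z):
    o,d=ray(s,c);return o+d*(z-o[2])/d[2]
def proj(s,p):
    q=np.array(s["camera_matrix"])@rot(s).T@(np.array(p)-s["origin"]);return q[:2]/q[2]
E
python3 - <<'E'
from h import *
S={n:snapshot(n) for n in("scene","top")}
for n in S:
    s=S[n];print(n,np.round(s["origin"],3),s["rotation"])
    for q,z in(("sprocket",.003),("sprocket_top",.043),("shaft_end",.154),("spline_top",.128),("keyed_sprocket",.003),("gearmotor",0),("circlip",.003),("tray",0),("grease_jar",0),("mallet",0),("scanner",0)):
        for r in models.tip_of(q,s)[:2]: print(q,round(r["conf"],2),np.round(r["centre"],3),np.round(atz(s,r["centre"],z),3))
cv2.imwrite("pics/a.png",cv2.resize(S["scene"]["img"],(800,600)))
cv2.imwrite("pics/top.png",cv2.resize(S["top"]["img"],(800,600)))
print(robot.get_obs())
E
```

```text
scene [1.28  0.591 0.961] [-2.29092449 -0.02173738  2.27051226]
sprocket 0.88 [0.42  0.466] [ 0.521 -0.198  0.003]
sprocket_top 0.79 [0.413 0.422] [ 0.506 -0.225  0.043]
shaft_end 0.49 [0.548 0.51 ] [0.58  0.088 0.154]
spline_top 0.69 [0.546 0.527] [0.578 0.085 0.128]
spline_top 0.68 [0.388 0.43 ] [ 0.609 -0.165  0.128]
keyed_sprocket 0.72 [0.364 0.391] [ 0.48  -0.361  0.003]
gearmotor 0.9 [0.544 0.617] [0.574 0.086 0.   ]
circlip 0.5 [0.428 0.403] [ 0.429 -0.268  0.003]
circlip 0.46 [0.476 0.774] [0.777 0.143 0.003]
tray 0.68 [0.394 0.428] [ 0.497 -0.277  0.   ]
grease_jar 0.9 [0.8   0.579] [0.297 0.322 0.   ]
mallet 0.79 [0.476 0.772] [0.773 0.14  0.   ]
mallet 0.32 [0.794 0.58 ] [0.303 0.316 0.   ]
scanner 0.82 [0.245 0.494] [ 0.723 -0.36   0.   ]
scanner 0.57 [0.727 0.573] [0.357 0.24  0.   ]
top [ 0.382 -0.01   1.092] [-2.98623355  0.02945923 -1.55396455]
sprocket 0.57 [0.666 0.512] [ 0.527 -0.204  0.003]
sprocket_top 0.59 [0.669 0.514] [ 0.521 -0.2    0.043]
shaft_end 0.43 [0.457 0.426] [0.586 0.083 0.154]
spline_top 0.39 [0.715 0.546] [ 0.479 -0.242  0.128]
gearmotor 0.78 [0.4
[... 370 characters left out ...]
 0.   ]
{'time': 1.35, 'joint_positions': array([ 1.23291577e+00,  8.71918055e-02,  1.37071691e+00, -1.33667682e-05,
        1.68361859e+00, -1.03127334e-01]), 'qvel': array([-1.51377807e-03,  1.19217611e-04, -5.94726198e-05,  8.04085720e-04,
       -1.05206508e-04, -6.62376337e-04]), 'joint_torque': array([ 7.61309166e-04, -3.40049350e+01, -3.02589798e+01,  7.18136388e-02,
        2.39801395e-02, -2.22847336e-05]), 'tool_pos': array([0.12795678, 0.53491301, 0.20550177]), 'ee_rot': array([3.14152902e+00, 1.99384260e-05, 2.90683793e+00]), 'wrist_force': array([ 0.61968422, -0.28654418,  1.04848932]), 'wrist_torque': array([-0.01910778, -0.04136948, -0.01524328]), 'width': 0.09403455729098759}
```

View pics/top.png

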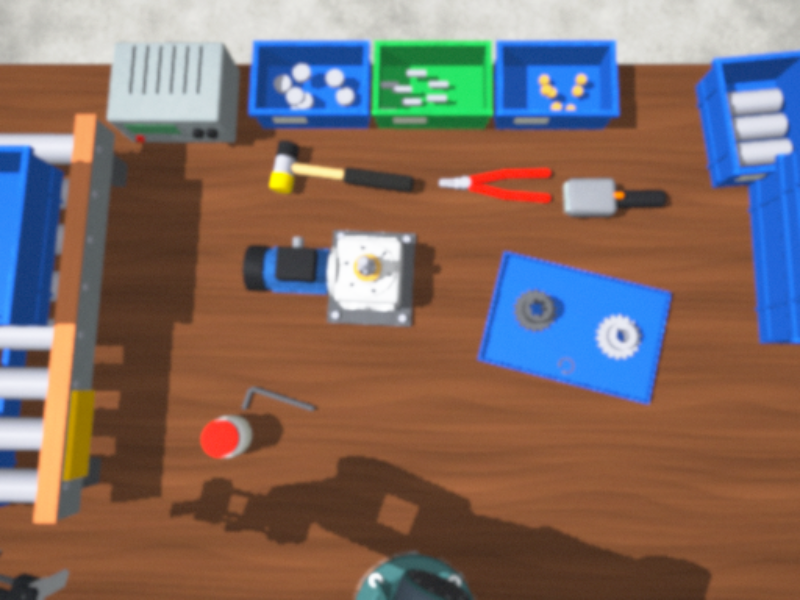

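View pics/a.png

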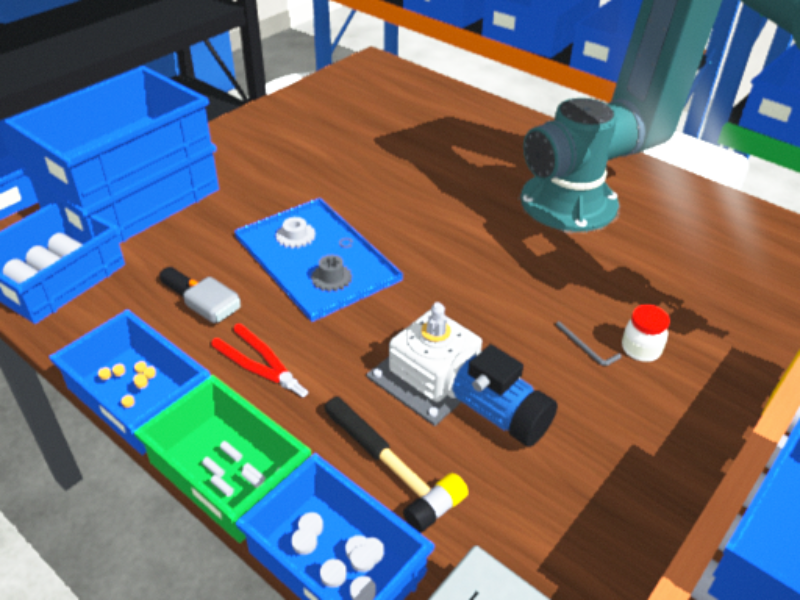

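```bash
cat >> h.py <<'E'
def plan(x,y,z,yaw,n,o=1):
    "n equal world steps to x y z, yaw deg; tool pointing down"
    s=robot.get_obs();p=np.array(s["tool_pos"]);a=np.degrees(s["ee_rot"][2]);d=(np.array([x,y,z])-p)*1000/n;da=((yaw-a+180)%360-180)/n
    out=[]
    for i in range(n):
        t=np.radians(a+da*i);c,q=np.cos(t),np.sin(t)
        out.append("%.0f %.0f %.0f 0 0 %.1f %g"%(c*d[0]+q*d[1],q*d[0]-c*d[1],-d[2],-da,o))
    print("; ".join(out))
E
python3 -c "
from h import *
plan(.52,-.203,.206,68,16)"
```

```text
-35 -39 -0 0 0 6.2 1; -39 -35 -0 0 0 6.2 1; -42 -31 -0 0 0 6.2 1; -45 -26 -0 0 0 6.2 1; -48 -21 -0 0 0 6.2 1; -50 -16 -0 0 0 6.2 1; -51 -11 -0 0 0 6.2 1; -52 -5 -0 0 0 6.2 1; -52 1 -0 0 0 6.2 1; -52 6 -0 0 0 6.2 1; -51 12 -0 0 0 6.2 1; -49 17 -0 0 0 6.2 1; -47 22 -0 0 0 6.2 1; -45 27 -0 0 0 6.2 1; -41 32 -0 0 0 6.2 1; -38 36 -0 0 0 6.2 1
```

Call:
{"method": "arm_command", "body": {
  "commands": "-35 -39 0 0 0 6.2 1; -39 -35 0 0 0 6.2 1; -42 -31 0 0 0 6.2 1; -45 -26 0 0 0 6.2 1; -48 -21 0 0 0 6.2 1; -50 -16 0 0 0 6.2 1; -51 -11 0 0 0 6.2 1; -52 -5 0 0 0 6.2 1; -52 1 0 0 0 6.2 1; -52 6 0 0 0 6.2 1; -51 12 0 0 0 6.2 1; -49 17 0 0 0 6.2 1"
}}

```text
time: 2.85
tool_pos: [0.4184, -0.0386, 0.2076]
ee_rot: [3.13, -0.002, 1.573]
wrist_force: [1.4, 0.4, 1.0]
width: 0.0941
```

```bash
python3 -c "
from h import *
plan(.52,-.203,.206,68,7)"
```

```text
-24 14 0 0 0 3.2 1; -23 16 0 0 0 3.2 1; -22 17 0 0 0 3.2 1; -21 18 0 0 0 3.2 1; -20 19 0 0 0 3.2 1; -19 20 0 0 0 3.2 1; -18 21 0 0 0 3.2 1
```

Call:
{"method": "arm_command", "body": {
  "commands": "-47 30 0 0 0 6 1; -43 35 0 0 0 6 1; -40 38 0 0 0 6 1; -18 20 0 0 0 5 1; 0 0 0 0 0 0 1"
}}

```text
time: 3.48
tool_pos: [0.5236, -0.2122, 0.2079]
ee_rot: [3.131, -0.008, 1.152]
wrist_force: [-0.1, 1.4, 0.4]
width: 0.0937
```

```bash
python3 - <<'E'
from h import *
s=snapshot("wrist");o=robot.get_obs();print(o["tool_pos"],np.degrees(o["ee_rot"]),s["origin"],o["wrist_force"])
for q,z in(("sprocket",.003),("sprocket_top",.043),("keyed_sprocket",.003),("circlip",.003)):
    for r in models.tip_of(q,s)[:2]: print(q,round(r["conf"],2),np.round(r["centre"],3),np.round(atz(s,r["centre"],z),4))
cv2.imwrite("pics/w1.png",cv2.resize(s["img"],(800,600)))
E
```

```text
[ 0.52320548 -0.21132683  0.20808227] [179.4238709   -0.4430497   66.08864171] [ 0.54719794 -0.15249232  0.38694838] [-0.0474754   0.16589926 -0.29009366]
sprocket 0.62 [0.818 0.051] [ 0.7496 -0.1286  0.003 ]
sprocket 0.58 [0.502 0.442] [ 0.5213 -0.2076  0.003 ]
sprocket_top 0.73 [0.496 0.457] [ 0.5183 -0.206   0.043 ]
keyed_sprocket 0.97 [0.529 0.744] [ 0.4752 -0.354   0.003 ]
circlip 0.69 [0.397 0.624] [ 0.4234 -0.2612  0.003 ]
```

View pics/w1.png

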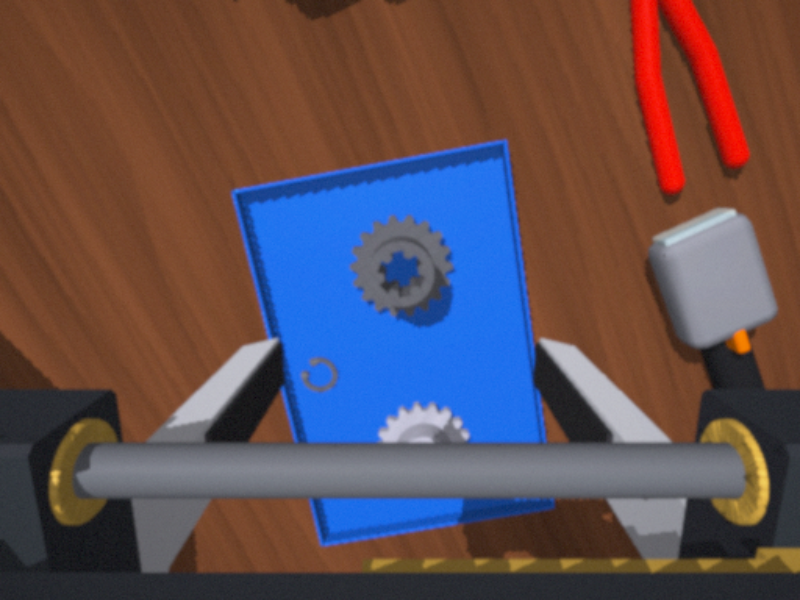

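```bash
cat >> h.py <<'E'
def to(x,y,z,yaw=None):
    "single correction in the tool frame, mm and deg"
    s=robot.get_obs();R=Rn.from_euler("xyz",s["ee_rot"]);yaw=np.degrees(s["ee_rot"][2]) if yaw is None else yaw
    print("pos",np.round(s["tool_pos"],4),"rpy",np.round(np.degrees(s["ee_rot"]),2),"move",np.round(R.inv().apply((np.array([x,y,z])-s["tool_pos"])*1000),1),"turn",np.round(np.degrees((R.inv()*Rn.from_euler("xyz",[180,0,yaw],degrees=True)).as_rotvec()),2),"F",np.round(s["wrist_force"],1),"w",round(s["width"],4))
def rect(s,c,z,half=.03,px=400):
    "top view of plane z about c: right = -y, up = +x -> columns: world -y, rows: world -x"
    pts=[(c[0]+half,c[1]+half),(c[0]+half,c[1]-half),(c[0]-half,c[1]-half),(c[0]-half,c[1]+half)]
    src=np.float32([proj(s,[a,b,z]) for a,b in pts]);dst=np.float32([[0,0],[px,0],[px,px],[0,px]])
    return cv2.warpPerspective(s["img"],cv2.getPerspectiveTransform(src,dst),(px,px),flags=cv2.INTER_CUBIC)
def prof(im,r,half=.03):
    "grey value against world angle (deg 0..359) at radius r"
    px=im.shape[0];t=np.radians(np.arange(360));k=px/2/half
    X=px/2-k*r*np.sin(t);Y=px/2-k*r*np.cos(t)
    return cv2.remap(im,X.astype(np.float32)[None],Y.astype(np.float32)[None],cv2.INTER_LINEAR)[0].astype(float)
def phase6(v):
    f=np.sum(v*np.exp(-6j*np.radians(np.arange(360))));return np.degrees(-np.angle(f))/6,abs(f)/180 # angle of bright maxima mod 60
E
python3 -c "
from h import *
to(.52,-.207,.11)"
```

```text
pos [ 0.523  -0.2095  0.2093] rpy [179.31  -0.44  66.22] move [ 0.3 -5.  99.2] turn [ 0.69 -0.44 -0.  ] F [-0.6  0.5  0.2] w 0.0939
```

Call:
{"method": "arm_command", "body": {
  "commands": "0 -2.5 45 0.7 -0.4 0 1; 0 -1 45 0 0 0 1; 0 0 9 0 0 0 1; 0 0 0 0 0 0 1"
}}

```text
time: 4.22
tool_pos: [0.5216, -0.2049, 0.1131]
ee_rot: [3.133, -0.0, 1.162]
wrist_force: [0.9, 0.2, 0.0]
width: 0.094
```

```bash
cat > m1.py <<'E'
from h import *
for k in range(2):
    s=snapshot("wrist")
    P=[]
    for q,z in(("sprocket",.003),("sprocket_top",.043)):
        for r in models.tip_of(q,s)[:1]: p=atz(s,r["centre"],z);P.append(p);print(q,round(r["conf"],2),np.round(p,4))
to(*P[-1][:2],.014)
c=P[-1][:2];im=rect(s,c,.043);g=cv2.cvtColor(im,cv2.COLOR_BGR2GRAY)
for r in(.013,.014,.015): print(r,phase6(prof(im[:,:,0].copy(),r)),phase6(prof(g,r)))
cv2.imwrite("pics/w2.png",np.hstack([im,cv2.resize(s["img"],(533,400))])[:, :800])
E
python3 m1.py
```

```text
sprocket 0.73 [ 0.5242 -0.2047  0.003 ]
sprocket_top 0.74 [ 0.5192 -0.2083  0.043 ]
sprocket 0.7 [ 0.5238 -0.2057  0.003 ]
sprocket_top 0.85 [ 0.5205 -0.2065  0.043 ]
pos [ 0.5223 -0.2059  0.1139] rpy [ 1.794e+02 -1.000e-02  6.654e+01] move [-1.3 -2.5 99.9] turn [ 0.6  -0.01 -0.  ] F [-0.3 -0.3  0. ] w 0.0941
0.013 (np.float64(-15.247380559324982), np.float64(14.695348734548013)) (np.float64(-14.561852387408672), np.float64(24.44044844734098))
0.014 (np.float64(-15.351231531718897), np.float64(17.719101481554535)) (np.float64(-14.442373577218758), np.float64(26.719238970700598))
0.015 (np.float64(-14.086072564576158), np.float64(16.920403694142557)) (np.float64(-14.027880169879134), np.float64(22.729668586736775))
```

View pics/w2.png

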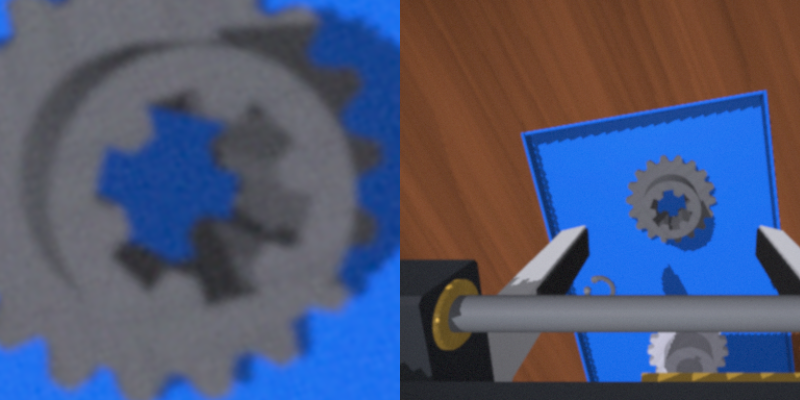

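Call:
{"method": "arm_command", "body": {
  "commands": "-1 -2 40 0.6 0 0 1; 0 0 40 0 0 0 1; 0 0 16 0 0 0 1; 0 0 0 0 0 0 1"
}}

```text
time: 5.03
tool_pos: [0.5242, -0.2084, 0.0207]
ee_rot: [3.132, 0.0, 1.161]
wrist_force: [-0.2, 0.0, 0.4]
width: 0.094
```

```bash
python3 -c "
from h import *
to(.5205,-.2065,.013)"
```

```text
pos [ 0.5242 -0.2084  0.0207] rpy [1.7945e+02 2.0000e-02 6.6510e+01] move [ 0.3 -4.2  7.6] turn [0.55 0.02 0.  ] F [-0.2  0.   0.4] w 0.094
```

Call:
{"method": "arm_command", "body": {
  "commands": "0 -3 6 0.5 0 0 1; 0 0 1 0 0 0 1; 0 0 0 0 0 0 0.3; 0 0 0 0 0 0 0.3; 0 0 0 0 0 0 0.3; 0 0 0 0 0 0 0.3; 0 0 0 0 0 0 0.3"
}}

```text
time: 5.9
tool_pos: [0.5238, -0.2085, 0.0185]
ee_rot: [3.134, 0.001, 1.161]
wrist_force: [-2.8, 1.2, 2.7]
width: 0.0476
```

```bash
python3 -c "
from h import *
to(.5205,-.2065,.013)"
```

```text
pos [ 0.5238 -0.2085  0.0185] rpy [1.7959e+02 6.0000e-02 6.6510e+01] move [ 0.6 -3.9  5.5] turn [0.41 0.06 0.  ] F [-2.8  1.2  2.7] w 0.0476
```

Call:
{"method": "arm_command", "body": {
  "commands": "0 0 0 0 0 0 0.2; 0 0 0 0 0 0 0.2; 0 0 0 0 0 0 0.2"
}}

```text
time: 6.28
tool_pos: [0.5237, -0.2085, 0.0186]
ee_rot: [3.135, 0.001, 1.161]
wrist_force: [0.3, 0.2, 1.3]
width: 0.0456
```

```bash
python3 - <<'E'
from h import *
to(.5205,-.2065,.013)
s=snapshot("wrist");cv2.imwrite("pics/w3.png",s["img"][100:300,120:400].repeat(2,0).repeat(2,1))
E
```

```text
pos [ 0.5237 -0.2085  0.0186] rpy [1.7961e+02 6.0000e-02 6.6510e+01] move [ 0.5 -3.7  5.5] turn [0.39 0.06 0.  ] F [0.3 0.2 1.3] w 0.0456
```

View pics/w3.png

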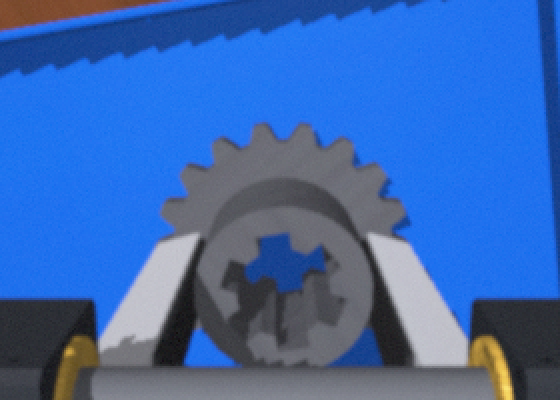

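```bash
cat > m2.py <<'E'
from h import *
import sys
zt=float(sys.argv[1])
for k in range(2):
    s=snapshot("wrist");r=models.tip_of("sprocket_top",s)[0];p=atz(s,r["centre"],zt);print("top",round(r["conf"],2),np.round(p,4),s["origin"].round(4))
to(*p[:2],zt-.024)
im=rect(s,p[:2],zt);g=cv2.cvtColor(im,cv2.COLOR_BGR2GRAY)
for r in(.013,.014,.015): print(r,np.round(phase6(prof(g,r)),1))
cv2.imwrite(sys.argv[2],im)
E
python3 m2.py .043 pics/w4.png
```

```text
top 0.87 [ 0.5218 -0.2081  0.043 ] [ 0.5479 -0.1473  0.197 ]
top 0.84 [ 0.5217 -0.2063  0.043 ] [ 0.5479 -0.1473  0.197 ]
pos [ 0.5237 -0.2085  0.0186] rpy [1.7961e+02 6.0000e-02 6.6510e+01] move [ 1.2 -2.7 -0.4] turn [0.39 0.06 0.  ] F [-0.5  0.4  0.2] w 0.0463
0.013 [-14.4  22. ]
0.014 [-13.9  22.7]
0.015 [-13.6  15.6]
```

View pics/w4.png

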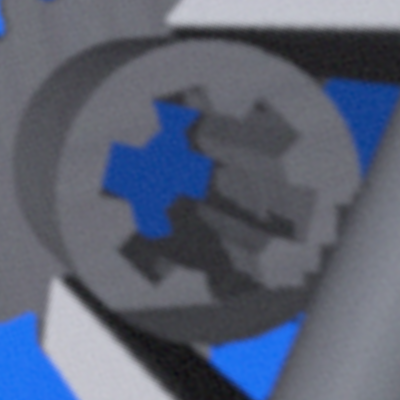

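Call:
{"method": "arm_command", "body": {
  "commands": "0 0 -30 0 0 0 0.2; 0 0 -60 0 0 0 0.2; 0 0 -60 0 0 0 0.2; 0 0 -50 0 0 0 0.2; 0 0 0 0 0 0 0.2"
}}

```text
time: 7.15
tool_pos: [0.5207, -0.2067, 0.2156]
ee_rot: [-3.137, -0.0, 1.161]
wrist_force: [1.1, 0.3, -4.3]
width: 0.0456
```

```bash
python3 -c "
from h import *
to(.5205,-.2065,.215)
plan(.597,.007,.215,100,6,.2)"
```

```text
pos [ 0.5207 -0.2067  0.2156] rpy [-179.71   -0.     66.51] move [ 0.1 -0.2  0.6] turn [-0.29 -0.    0.  ] F [ 1.1  0.3 -4.3] w 0.0456
38 -3 0 0 0 -5.6 0.2; 38 1 0 0 0 -5.6 0.2; 38 5 0 0 0 -5.6 0.2; 37 8 0 0 0 -5.6 0.2; 36 12 0 0 0 -5.6 0.2; 35 15 0 0 0 -5.6 0.2
```

Call:
{"method": "arm_command", "body": {
  "commands": "38 -3 0 0 0 -5.6 0.2; 38 1 0 0 0 -5.6 0.2; 38 5 0 0 0 -5.6 0.2; 37 8 0 0 0 -5.6 0.2; 36 12 0 0 0 -5.6 0.2; 35 15 0 0 0 -5.6 0.2; 0 0 0 0 0 0 0.2"
}}

```text
time: 8.02
tool_pos: [0.5885, 0.0165, 0.1878]
ee_rot: [-3.103, -0.017, 1.764]
wrist_force: [-0.5, 0.2, -3.9]
width: 0.0457
```

```bash
cat > m3.py <<'E'
from h import *
for k in range(2):
    s=snapshot("wrist")
    for q,z in(("shaft_end",.154),("spline_top",.128),("gearmotor",0)):
        for r in models.tip_of(q,s)[:1]:
            p=atz(s,r["centre"],z);print(q,round(r["conf"],2),np.round(p,4),np.round(r["centre"],3))
            if q[:2]=="sh":c=p
to(.583,.086,.215,100)
print(s["origin"])
im=rect(s,c[:2],.128);g=cv2.cvtColor(im,cv2.COLOR_BGR2GRAY)
for r in(.0125,.0135,.0145,.0155): print(r,np.round(phase6(prof(g,r)),1))
cv2.imwrite("pics/w5.png",np.hstack([im,rect(s,c[:2],.154)]))
cv2.imwrite("pics/w5f.png",s["img"])
E
python3 m3.py
```

```text
shaft_end 0.88 [0.579  0.0841 0.154 ] [0.53  0.294]
spline_top 0.8 [0.5772 0.0856 0.128 ] [0.526 0.29 ]
gearmotor 0.83 [0.5757 0.0855 0.    ] [0.527 0.298]
shaft_end 0.8 [0.5793 0.0831 0.154 ] [0.53  0.284]
gearmotor 0.71 [0.5816 0.0861 0.    ] [0.536 0.29 ]
pos [0.5895 0.0128 0.1926] rpy [-178.15   -0.8   100.71] move [ 73.4   6.5 -21.6] turn [-1.86 -0.79  0.73] F [-0.3 -0.7 -4.6] w 0.0454
[0.58193668 0.07638669 0.36979093]
0.0125 [13.6 10.7]
0.0135 [6.2 5.2]
0.0145 [-2.1  9. ]
0.0155 [-0.   9.1]
```

View pics/w5.png

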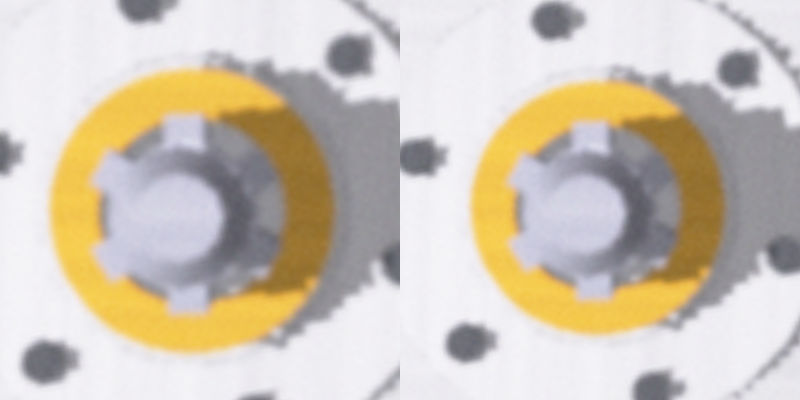

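Call:
{"method": "arm_command", "body": {
  "commands": "0 0 -14 -1.8 -0.8 -5.5 0.2; 0 0 -10 0 0 -5.5 0.2; 0 0 0 0 0 0 0.2; 0 0 0 0 0 0 0.2"
}}

```text
time: 8.93
tool_pos: [0.5898, 0.0103, 0.2177]
ee_rot: [3.14, -0.0, 1.949]
wrist_force: [-0.8, 0.4, -3.4]
width: 0.0457
```

```bash
python3 -c "
from h import *
to(.578,.0853,.215,111.3)"; cat > m4.py <<'E'
from h import *
o=robot.get_obs();p0=np.array(o["tool_pos"]);R=Rn.from_euler("xyz",o["ee_rot"])
for k in range(3):
    s=snapshot("wrist")
    for q,z in(("sprocket_top",p0[2]+.0244),("shaft_end",.154)):
        for r in models.tip_of(q,s)[:1]:
            p=atz(s,r["centre"],z);print(q,round(r["conf"],2),np.round(p,4),"tool",np.round(R.inv().apply(p-p0)*1000,1))
            if q=="sprocket_top":c=p
            else: e=p
a=rect(s,c[:2],p0[2]+.0244);b=rect(s,e[:2],.154);cv2.imwrite("pics/w6.png",np.hstack([a,b]))
print(np.round(c,4),np.round(e,4),phase6(prof(cv2.cvtColor(a,cv2.COLOR_BGR2GRAY),.014)))
E
python3 m4.py
```

```text
pos [0.5898 0.0103 0.2177] rpy [ 1.7988e+02 -2.0000e-02  1.1169e+02] move [74.  16.8  2.8] turn [ 0.12 -0.02  0.39] F [-0.8  0.4 -3.4] w 0.0457
sprocket_top 0.97 [0.5878 0.0117 0.2421] tool [  2.   -1.3 -24.4]
shaft_end 0.73 [0.5799 0.0833 0.154 ] tool [71.5 17.6 63.8]
sprocket_top 0.95 [0.5878 0.0111 0.2421] tool [  1.5  -1.5 -24.4]
shaft_end 0.68 [0.5801 0.0832 0.154 ] tool [71.3 17.8 63.8]
sprocket_top 0.87 [0.5873 0.0114 0.2421] tool [  1.9  -1.8 -24.4]
shaft_end 0.87 [0.5795 0.0849 0.154 ] tool [73.1 17.8 63.8]
[0.5873 0.0114 0.2421] [0.5795 0.0849 0.154 ] (np.float64(-28.410803427657427), np.float64(17.92088925160369))
```

View pics/w6.png

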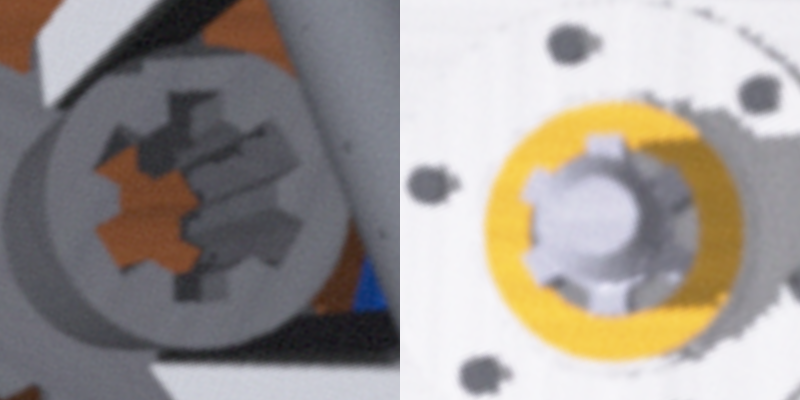

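Call:
{"method": "arm_command", "body": {
  "commands": "36 9 0 0 0 0 0.2; 30 8 0 0 0 0 0.2; 5 1 0 0 0 0 0.2; 0 0 0 0 0 0 0.2; 0 0 0 0 0 0 0.2"
}}

```text
time: 10.0
tool_pos: [0.5805, 0.0831, 0.2172]
ee_rot: [3.141, 0.001, 1.948]
wrist_force: [0.2, 0.0, -3.3]
width: 0.0457
```

```bash
python3 -c "
from h import *
to(.5796,.0837,.176,111.7)"
```

```text
pos [0.5805 0.0831 0.2172] rpy [1.7994e+02 7.0000e-02 1.1164e+02] move [ 1.  -0.6 41.2] turn [ 0.06  0.07 -0.06] F [ 0.2  0.  -3.3] w 0.0457
```

Call:
{"method": "arm_command", "body": {
  "commands": "1 -1 25 0 0 0 0.2; 0 0 15 0 0 0 0.2; 0 0 8 0 0 0 0.2; 0 0 5 0 0 0 0.2; 0 0 0 0 0 0 0.2"
}}

```text
time: 10.62
tool_pos: [0.5807, 0.0813, 0.1643]
ee_rot: [3.137, 0.001, 1.945]
wrist_force: [-1.3, 1.5, -2.7]
width: 0.0456
```

```bash
python3 - <<'E'
from h import *
to(.5796,.0837,.150,111.7)
s=snapshot("wrist");a=s["img"][90:310,120:400];b=snapshot("scene");r=models.tip_of("shaft_end",b);u,v=proj(b,[.58,.085,.16]).astype(int)
b=cv2.resize(b["img"][v-50:v+50,u-60:u+60],None,fx=4,fy=4,interpolation=cv2.INTER_CUBIC)
cv2.imwrite("pics/w7.png",np.hstack([cv2.resize(a,(320,400)) if 0 else cv2.resize(a,(310,400)),b]))
E
```

```text
pos [0.5807 0.0813 0.1643] rpy [1.7975e+02 8.0000e-02 1.1142e+02] move [ 2.7 -0.2 14.3] turn [ 0.25  0.08 -0.28] F [-1.3  1.5 -2.7] w 0.0456
```

View pics/w7.png

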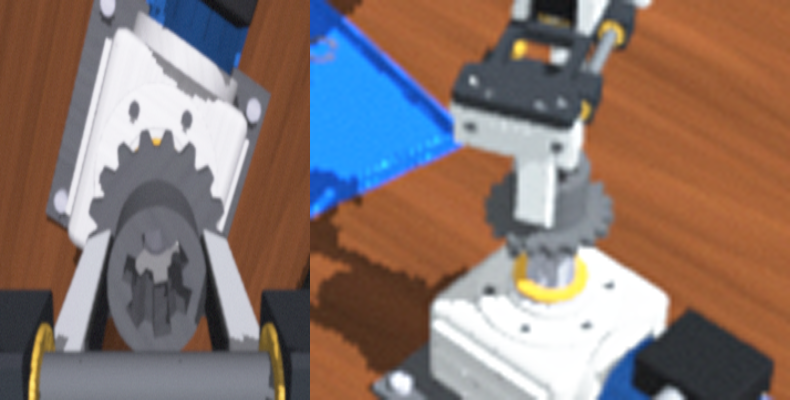

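Call:
{"method": "arm_command", "body": {
  "commands": "2 0 3 0 0 0 0.2; 1 0 5 0 0 0 0.2; 0 0 6 0 0 0 0.2; 0 0 0 0 0 0 0.2"
}}

```text
time: 11.28
tool_pos: [0.5802, 0.0833, 0.1503]
ee_rot: [3.136, 0.005, 1.945]
wrist_force: [0.1, 0.3, -3.3]
width: 0.0456
```

```bash
python3 -c "
from h import *
to(.5796,.0837,.150,111.7);print(robot.get_obs()['wrist_torque'])"
```

```text
pos [0.5802 0.0833 0.1503] rpy [179.7    0.28 111.41] move [ 0.6 -0.4  0.3] turn [ 0.3   0.28 -0.29] F [ 0.1  0.3 -3.3] w 0.0456
[-0.04823593  0.04626344  0.03472289]
```

Call:
{"method": "arm_command", "body": {
  "commands": "0 0 6 0.3 0.3 0 0.2; 0 0 5 0 0 0 0.2; 0 0 5 0 0 0 0.2; 0 0 4 0 0 0 0.2"
}}

```text
time: 11.78
tool_pos: [0.5808, 0.083, 0.1428]
ee_rot: [3.135, 0.002, 1.945]
wrist_force: [-6.1, 0.4, 8.5]
width: 0.0457
```

```bash
python3 -c "
from h import *
to(.5796,.0837,.12,111.7);print(robot.get_obs()['wrist_torque'])"
```

```text
pos [0.5808 0.083  0.1428] rpy [1.7961e+02 1.0000e-01 1.1142e+02] move [ 1.1 -1.  22.8] turn [ 0.39  0.1  -0.28] F [-6.1  0.4  8.5] w 0.0457
[0.00230022 1.35554195 0.06343718]
```

Call:
{"method": "arm_command", "body": {
  "commands": "0.5 -2 -2 0 0 0 0.2; 0.5 -1 2 0 0 0 0.2; 0 0 3 0 0 0 0.2; 0 0 3 0 0 0 0.2"
}}

```text
time: 12.28
tool_pos: [0.579, 0.0833, 0.141]
ee_rot: [3.129, 0.003, 1.945]
wrist_force: [0.2, 2.8, -1.7]
width: 0.0456
```

```bash
python3 -c "
from h import *
to(.579,.0837,.12,111.7);print(robot.get_obs()['wrist_torque'])"
```

```text
pos [0.579  0.0833 0.141 ] rpy [1.7926e+02 1.4000e-01 1.1142e+02] move [ 0.4 -0.1 21. ] turn [ 0.74  0.15 -0.28] F [ 0.2  2.8 -1.7] w 0.0456
[ 0.48447752  0.06124682 -0.01101724]
```

Call:
{"method": "arm_command", "body": {
  "commands": "1 0 2 0.7 0.1 0 0.2; 0 0 4 0 0 0 0.2; 0 0 4 0 0 0 0.2; 0 0 4 0 0 0 0.2"
}}

```text
time: 12.78
tool_pos: [0.5784, 0.0841, 0.1223]
ee_rot: [-3.138, 0.0, 1.945]
wrist_force: [1.2, 1.7, -3.3]
width: 0.0458
```

```bash
python3 -c "
from h import *
to(.579,.0837,.12,111.7);print(robot.get_obs()['wrist_torque'])"
```

```text
pos [0.5784 0.0841 0.1223] rpy [-179.81    0.    111.42] move [-0.6  0.4  2.3] turn [-0.19  0.   -0.28] F [ 1.2  1.7 -3.3] w 0.0458
[ 0.11670861 -0.17708498  0.00513085]
```

Call:
{"method": "arm_command", "body": {
  "commands": "0 0 4 0 0 0 0.2; 0 0 4 0 0 0 0.2; 0 0 4 0 0 0 0.2; 0 0 4 0 0 0 0.2"
}}

```text
time: 13.28
tool_pos: [0.5785, 0.0841, 0.1112]
ee_rot: [-3.141, 0.001, 1.945]
wrist_force: [-4.7, 0.4, 9.0]
width: 0.0452
```

```bash
python3 -c "
from h import *
to(.579,.0837,.1106,111.7);print(robot.get_obs()['wrist_torque'])"
```

```text
pos [0.5785 0.0841 0.1112] rpy [-1.7998e+02  6.0000e-02  1.1143e+02] move [-0.6  0.3  0.6] turn [-0.02  0.06 -0.27] F [-4.7  0.4  9. ] w 0.0452
[-0.03792901  0.79277386 -0.00388316]
```

Call:
{"method": "arm_command", "body": {
  "commands": "0 -0.5 3 0 0 0 0.2; 0 -0.5 4 0 0 0 0.2; 0 0 4 0 0 0 0.2"
}}

```text
time: 13.65
tool_pos: [0.5785, 0.0841, 0.1105]
ee_rot: [3.135, 0.003, 1.945]
wrist_force: [-5.5, -0.2, 11.7]
width: 0.0458
```

```bash
python3 - <<'E'
from h import *
to(.579,.0837,.1106,111.7);print(robot.get_obs()['wrist_torque'])
b=snapshot("scene");w=snapshot("wrist");to(.579,.0837,.1106,111.7)
u,v=proj(b,[.58,.085,.12]).astype(int)
b=cv2.resize(b["img"][v-50:v+50,u-60:u+60],None,fx=4,fy=4,interpolation=cv2.INTER_CUBIC)
cv2.imwrite("pics/w8.png",np.hstack([cv2.resize(w["img"][110:310,150:370],(310,400)),b]))
E
```

```text
pos [0.5785 0.0841 0.1105] rpy [179.6    0.19 111.44] move [-0.5  0.4 -0.1] turn [ 0.4   0.19 -0.26] F [-5.5 -0.2 11.7] w 0.0458
[-0.04475424  1.36673594 -0.07001541]
pos [0.5785 0.0841 0.1105] rpy [179.6    0.2  111.44] move [-0.6  0.4 -0.1] turn [ 0.4   0.2  -0.26] F [-4.2  0.6  9.6] w 0.0455
```

View pics/w8.png

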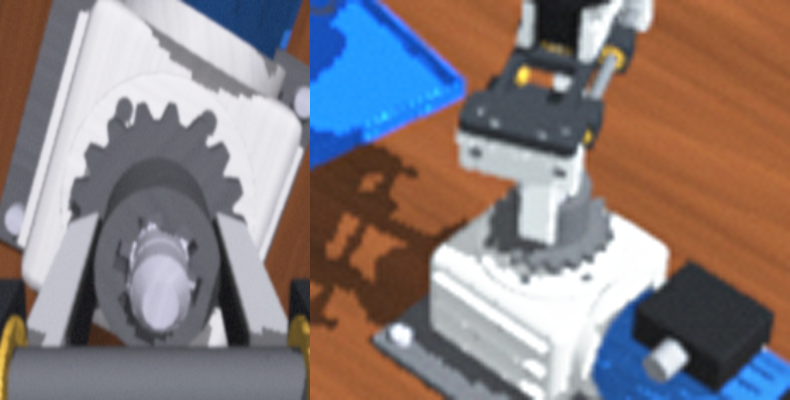

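Call:
{"method": "arm_command", "body": {
  "commands": "0 -1 6 0.4 0.2 0 0.2; 0 -1 7 0 0 0 0.2; 0 -1 7 0 0 0 0.2"
}}

```text
time: 14.12
tool_pos: [0.5785, 0.084, 0.1105]
ee_rot: [3.126, 0.004, 1.946]
wrist_force: [-7.1, 0.8, 20.8]
width: 0.0459
```

```bash
python3 - <<'E'
from h import *
to(.579,.0837,.1106,111.7)
w=snapshot("wrist");
for i in range(8): snapshot("wrist")
to(.579,.0837,.1106,111.7);print(robot.get_obs()['wrist_torque'],abs(robot.get_obs()['qvel']).max())
E
```

```text
pos [0.5785 0.084  0.1105] rpy [179.13   0.24 111.48] move [-0.5  0.4 -0.1] turn [ 0.87  0.24 -0.22] F [-7.1  0.8 20.8] w 0.0459
pos [0.5785 0.084  0.1105] rpy [179.13   0.23 111.48] move [-0.5  0.4 -0.1] turn [ 0.87  0.24 -0.22] F [-7.9  1.8 20.2] w 0.0455
[-0.05287965  2.05025669 -0.0597896 ] 0.0021847138357919803
```

```bash
python3 -c "
from h import *
print(robot.close_job());to(.579,.0837,.1106,111.7)"
```

```text
the job is handed in; nothing more can be done
None
the job is handed in; nothing more can be done
```

The dark splined sprocket is on the output shaft, meshed and pressed fully home. I handed the job in at about 14.6 s with the gripper still holding and pushing down. No verdict was reported.

**Last checks before handing in:**
- **Seating:** the tool height stayed at 0.1105 m while the wrist force rose from about 12 N to 20 N, so it is against a hard stop. I had predicted 0.1106 m for fully home, with the underside about 59 mm below the shaft's tip.
- **Picture:** the last pictures, taken just before the final harder press, showed the shaft standing well clear above the hub and the disc down on the gearbox.
- **Steadiness:** joint speeds were about 0.002 rad/s, the tool was tilted about 0.015 rad, and the finger opening was 45.5 to 46 mm on the 46 mm hub.

**Less certain:**
- I couldn't read the spring joint directly; its compression is inferred from the hard stop.
- A sideways force of about 8 N and a moment of about 2 N m remained at the wrist. That points to a slight offset taken up by the spline play.
- The cameras disagreed by several millimetres on where the shaft was, so I corrected the last millimetre or two by feel when the sprocket touched the spline tops.

I did not touch the keyed sprocket, circlip or other items on purpose, but I took no final picture of the tray to check them.

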